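# Set the wrench sockets on their holder in order of size

### The arm

A 6-joint arm with a two-finger parallel gripper is mounted at the origin on a cart in front of the work surface, level with it; the furniture and walls round the work are solid. World frame = base frame: x ahead of the robot, y to its left, z up, the work surface at z = 0. Lengths are in m, angles in rad, forces in N, time in s.
With the tool pointing down it reaches from about 0.35 to 0.925 m from the base axis. Payload 6.4 kg.
Tool frame: the origin (TCP) lies at the very end of the fingers, on their centre line; the grasp point (between the pads) lies 19 mm behind it (robot.grasp_offset is the distance from the TCP to the grasp point, in m); z points along the fingers, y is the line along which they close (so a half turn about z gives the same grasp; the last joint's range is limited). The gripper opens to 94 mm and grips with 3 to 60 N. Pads are 16 mm wide; open, the fingers measure 119 mm over their backs; the gripper's body (75 mm by 177 mm) begins 78 mm behind the grasp point.
Start: joints at [-1.416, 0.245, 1.558, -0, 1.339, -0.174], TCP at [0.21, -0.615, 0.205] pointing down, gripper open.
Joint ranges: [-3.13, 3.13], [-1.02, 2.26], [0.13, 2.54], [-0.95, 4.09], [0.21, 2.88], [-2.74, 2.74]. Speed limits (rad/s): [2.57, 2.57, 3.14, 3.14, 3.14, 3.14].

### API

Orientations are given as a rotation vector (axis times angle).
In Python, from cell import robot gives the robot as it stands.
- The arm moves only by the tool apply_moves, never from a script. Its argument "targets" is a list of rows, each a list of 3 entries, a list of its own where there are three numbers: the gripper's target within -1 to 1 (fully open at 1, half-way at 0, shut at -1), then the shift along the tool's x, y, z in m, then the turn about the tool's z in degrees. In form: [[hand, [x, y, z], yaw], ...]. A call has 1 to 20 rows; each row shifts and turns the commanded pose from where the row before left it, along the tool's axes as they then stand; what a row does not reach is not made up. A row lasts 1/8 s, in which the tool goes at most 62.5 mm and 10.7 degrees, less where a joint would pass 70% of its speed; a pose out of reach is approached as far as the arm can. A call with a gripper value outside its range is refused whole. The fingers move at their own pace and stop on an object; the grip force is fixed at half the most. Time passes only in rows, so rows that do not move let the fingers close. It gives the time, the measured TCP pose, the force, the opening and the grip force at its end, in the units of the state.
- robot.observe(): the state, without advancing time (a new reading comes with each control period).
- robot.snapshot(name): name is "scene" or "top" or "wrist"; returns a dict with "frame" (384x512x3 uint8, red, green, blue), "fx", "fy", "cx", "cy" (pixels), "k1" (the pictures are not rectified: a ray, as slopes to the right and down, at radius r is drawn at 1 + k1 r^2 times it, then the intrinsics apply), "R" (3x3) and "t" (3): a world point X has camera coordinates R X + t; the wrist camera has in their place "tool_from_camera" (4x4, takes a point from camera to tool coordinates, whose origin is the TCP and whose axes are the flange's). Camera axes: x right, y down, z forward; pixel columns grow to the right and rows downward; lengths in m; the calibration is good to about 2 mm. A picture is of the moment at which its call begins: read the wrist's pose just before it. There is no depth.
- robot.close_job(): hands the job in; it is judged then, once.
The state is a dict: "time_s": time; "joint_pos": joint angles; "joint_velocities": joint speeds; "joint_torque": joint torques, N m; "tool_pos": TCP position; "tool_rot": TCP orientation; "ft_force": force on the tool from outside, world axes, zero at the start; "wrist_torque": the same for the moment, N m; "grip_width": finger opening in m; "grip_force": force on a finger pad.
Only numpy, scipy, OpenCV 4.12 (cv2) and the standard library are available. Lean on these libraries where they do the work, as an engineer would, in place of code of your own. Each camera call takes 0.05 s, during which the arm holds its last target. There are 200 camera calls.

### The job

Put the four loose steel wrench sockets back on their holder in order of size, the largest on the rubber disc next to the carrying handle and then down to the smallest at the other end. Stand each one centred on its own disc, open end up as it is now, and leave all four standing there untouched.

Things in the scene. Friction and masses are not known exactly. Their poses are not given: they have to be found in the camera images.
- socket_50: the largest of four plain bright-steel wrench sockets: a round upright sleeve with a hexagon opening in its top, 50 mm in diameter (grip it there, across any diameter of its upper half), 66 mm high, under 0.6 kg. It stands open end up on the bench. Origin: centre of its underside; z up along its axis.
- socket_42: the second largest of four plain bright-steel wrench sockets: a round upright sleeve with a hexagon opening in its top, 42 mm in diameter (grip it there, across any diameter of its upper half), 56 mm high, under 0.6 kg. It stands open end up on the bench. Origin: centre of its underside; z up along its axis.
- socket_34: the second smallest of four plain bright-steel wrench sockets: a round upright sleeve with a hexagon opening in its top, 34 mm in diameter (grip it there, across any diameter of its upper half), 46 mm high, under 0.6 kg. It stands open end up on the bench. Origin: centre of its underside; z up along its axis.
- socket_26: the smallest of four plain bright-steel wrench sockets: a round upright sleeve with a hexagon opening in its top, 26 mm in diameter (grip it there, across any diameter of its upper half), 36 mm high, under 0.6 kg. It stands open end up on the bench. Origin: centre of its underside; z up along its axis.
- pad_a: one of four identical black rubber discs, 60 mm in diameter and 4 mm thick, fixed in a straight row, 72 mm apart, on the fixed aluminium bar (74 mm wide, 360 mm long, 24 mm thick). The letter tells nothing of its place in the row. Origin: centre of its underside, on the bar, 24 mm above the bench; its top, where a socket stands, is 28 mm above the bench. z up, y along the row, x across it.
- pad_b: one of four identical black rubber discs, 60 mm in diameter and 4 mm thick, fixed in a straight row, 72 mm apart, on the fixed aluminium bar (74 mm wide, 360 mm long, 24 mm thick). The letter tells nothing of its place in the row. Origin: centre of its underside, on the bar, 24 mm above the bench; its top, where a socket stands, is 28 mm above the bench. z up, y along the row, x across it.
- pad_c: one of four identical black rubber discs, 60 mm in diameter and 4 mm thick, fixed in a straight row, 72 mm apart, on the fixed aluminium bar (74 mm wide, 360 mm long, 24 mm thick). The letter tells nothing of its place in the row. Origin: centre of its underside, on the bar, 24 mm above the bench; its top, where a socket stands, is 28 mm above the bench. z up, y along the row, x across it.
- pad_d: one of four identical black rubber discs, 60 mm in diameter and 4 mm thick, fixed in a straight row, 72 mm apart, on the fixed aluminium bar (74 mm wide, 360 mm long, 24 mm thick). The letter tells nothing of its place in the row. Origin: centre of its underside, on the bar, 24 mm above the bench; its top, where a socket stands, is 28 mm above the bench. z up, y along the row, x across it.
- handle: arched dark steel carrying handle, 52 mm wide across the bar and 48 mm high, fixed at one end of the bar (either end), in line with the discs; the nearest disc's centre is 56 mm from it, the others 128, 200 and 272 mm. At the other end of the bar are only two flat screw heads, 3 mm high. Origin: centre of its foot, on the bar, 24 mm above the bench.
There are look-alikes about, which are no part of the job. What is shaped like the socket_26 but blue is not meant. Leave any green look-alike of the socket_34 alone.

How it is judged:
At the end, for the whole second after the job is handed in: From the handle outward the sockets stand largest to smallest, one on each disc: centre within 12 mm of the disc centre, underside on the disc (25 to 32 mm above the bench), open end up, within 0.1 rad of upright, released and at rest ((horizontal distance between socket_50 and pad_a below 0.012 m or horizontal distance between socket_50 and pad_b below 0.012 m or horizontal distance between socket_50 and pad_c below 0.012 m or horizontal distance between socket_50 and pad_d below 0.012 m) and horizontal distance between socket_50 and handle between 0.026 and 0.086 m and height (world z) of socket_50 between 0.025 and 0.032 m and angle between each of socket_50, socket_42, socket_34, socket_26's own z axis and vertical below 0.1 rad and linear speed of each of socket_50, socket_42, socket_34, socket_26 below 0.02 m/s and angular speed of each of socket_50, socket_42, socket_34, socket_26 below 0.2 rad/s and (horizontal distance between socket_42 and pad_a below 0.012 m or horizontal distance between socket_42 and pad_b below 0.012 m or horizontal distance between socket_42 and pad_c below 0.012 m or horizontal distance between socket_42 and pad_d below 0.012 m) and horizontal distance between socket_42 and handle between 0.098 and 0.158 m and height (world z) of socket_42 between 0.025 and 0.032 m and (horizontal distance between socket_34 and pad_a below 0.012 m or horizontal distance between socket_34 and pad_b below 0.012 m or horizontal distance between socket_34 and pad_c below 0.012 m or horizontal distance between socket_34 and pad_d below 0.012 m) and horizontal distance between socket_34 and handle between 0.17 and 0.23 m and height (world z) of socket_34 between 0.025 and 0.032 m and (horizontal distance between socket_26 and pad_a below 0.012 m or horizontal distance between socket_26 and pad_b below 0.012 m or horizontal distance between socket_26 and pad_c below 0.012 m or horizontal distance between socket_26 and pad_d below 0.012 m) and horizontal distance between socket_26 and handle between 0.242 and 0.302 m and height (world z) of socket_26 between 0.025 and 0.032 m); the robot touches nothing.
It also fails if it takes over 90 s, if anything falls off the work surface, if the arm or the gripper's body presses on something with over 40 N, if the wrist force passes 120 N, or if a joint passes its speed limit or range.

## Working session

There is one attempt and no reset: what is moved stays moved. The work goes in short steps, Python scripts to look and compute and a tool call to move; the robot and the scene stay as the last step left them, time stands still between calls to the robot, and variables do not carry over. Pictures are saved under pics/ and viewed, at most 14 in all, crops included, and the job is handed in when it is done.

Besides the shell and the picture viewer there is one more tool, called after "Emit:" as name(argument=value, ...) on one line, values as JSON. apply_moves: Moves the arm, as the interface text tells. Its arguments: {"type":"object","properties":{"targets":{"type":"array"}},"required":["targets"]}

```bash
mkdir -p pics; ls; python3 - <<'E'
from cell import robot
import cv2
s=robot.observe();print(s['tool_pos'],s['tool_rot'],s['grip_width'],s['time_s'])
for n in("top","scene"):
    d=robot.snapshot(n);cv2.imwrite(f"pics/{n}0.png",cv2.resize(d["frame"][:,:,::-1],None,fx=1.5,fy=1.5,interpolation=cv2.INTER_CUBIC))
    print(n,d["fx"],d["cx"],d["cy"],d["k1"],d["R"],d["t"])
E
```

```text
pics
[ 0.20979236 -0.61459011  0.20437999] [-3.09740085e+00 -5.13818946e-01  2.66687856e-05] 0.09423117628682129 0.0
top 384.11861400455706 256.03605772332736 189.10070906684246 -0.12222639687009684 [[-0.02654254 -0.99917158 -0.03084892]
 [-0.99692435  0.02873397 -0.07291223]
 [ 0.07373824  0.02881876 -0.99686115]] [0.086818   0.52480045 1.20538577]
scene 359.89100585092046 250.0177971184513 193.45874058424684 -0.04396922844787655 [[-0.90067191 -0.43417237  0.01686601]
 [-0.23437439  0.45278139 -0.86026604]
 [ 0.36586713 -0.77877042 -0.50956636]] [0.50350983 0.16251703 0.83692886]
```

View pics/top0.png

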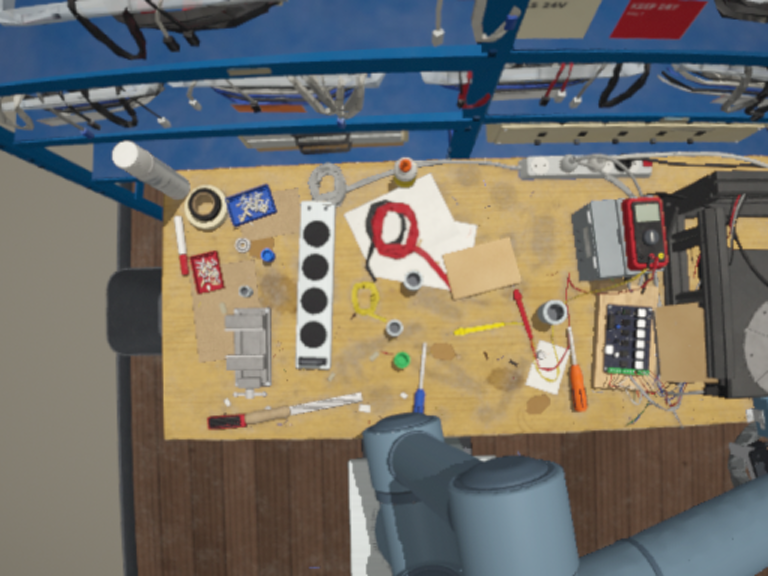

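View pics/scene0.png

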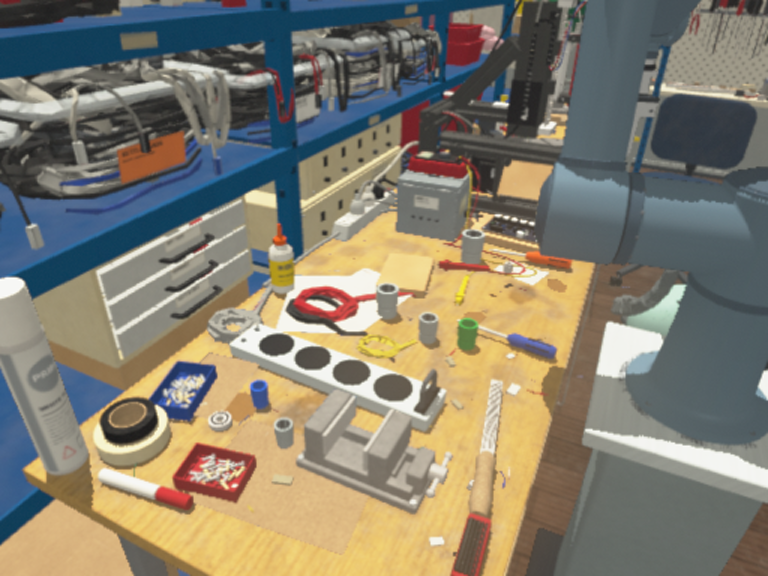

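The top view shows the handle at the near end of the bar (~(313,362)) and the discs at (312,334), (314,300), (315,266) and (317,233). The sockets are 50 at (553,313), 42 at (413,281), 34 at (394,328) and 26 at (245,291), the last one close to the vise. I'll enlarge crops of these.

```bash
cat > h.py <<'E'
import numpy as np,cv2
from scipy.spatial.transform import Rotation as Ro
def ray(d,u,v):
    K=np.array([[d["fx"],0,d["cx"]],[0,d["fy"],d["cy"]],[0,0,1.]])
    p=np.array([[[u,v]]],float)
    x=cv2.undistortPoints(p,K,np.array([d["k1"],0,0,0,0.]),None,None,None)[0,0]
    return np.array([x[0],x[1],1])
def world(d,u,v,z,s=None):
    if s is None:
        R=np.array(d["R"]);t=np.array(d["t"]);o=-R.T@t;r=R.T@ray(d,u,v)
    else:
        T=np.eye(4);T[:3,:3]=Ro.from_rotvec(s["tool_rot"]).as_matrix();T[:3,3]=s["tool_pos"]
        M=T@np.array(d["tool_from_camera"]);o=M[:3,3];r=M[:3,:3]@ray(d,u,v)
    return o+r*(z-o[2])/r[2]
def move(s,xy,z):
    R=Ro.from_rotvec(s["tool_rot"]).as_matrix()
    return R.T@(np.array([*xy,z])-s["tool_pos"])
E
python3 - <<'E'
from cell import robot
import cv2,numpy as np
from h import *
d=robot.snapshot("top");f=d["frame"][:,:,::-1]
np.save("pics/top.npy",d["frame"])
def c(u,v,w,h,k): 
    u,v=int(u),int(v);return cv2.resize(f[v:v+h,u:u+w],None,fx=k,fy=k,interpolation=cv2.INTER_CUBIC)
b=c(190,130,60,120,5) #300x600
sk=[c(x-20,y-20,40,40,6) for x,y in((369,208),(275,187),(263,218),(163,195))]
im=np.zeros((600,800,3),np.uint8);im[:,:300]=b
for i,s in enumerate(sk): im[(i//2)*240:(i//2)*240+240,310+(i%2)*245:310+(i%2)*245+240]=s
cv2.imwrite("pics/c.png",im)
E
```

```text
(no output)
```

View pics/c.png

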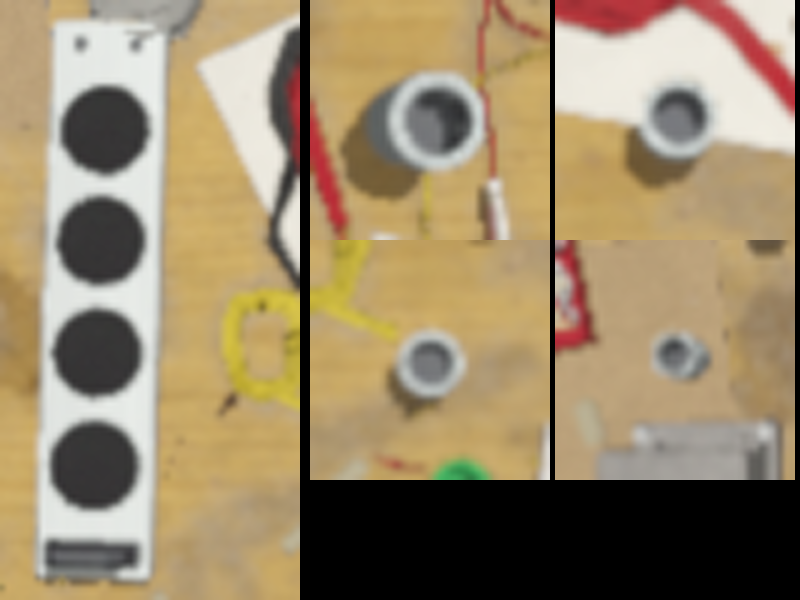

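The discs are sharp at crop pixels (105,129), (100,240), (97,352) and (94,465). The socket rim centres are (125,120), (125,118), (121,122) and (121,113) within their tiles.

```bash
python3 - <<'E'
from cell import robot
from h import *
d=robot.snapshot("top")
P=np.array([world(d,190+X/5-.4,130+Y/5-.4,.028)[:2] for X,Y in((94,465),(97,352),(100,240),(105,129))])
print(P.round(4),np.linalg.norm(np.diff(P,axis=0),axis=1))
k=P[3]-P[0];print(np.degrees(np.arctan2(k[1],k[0])))
s=robot.observe()
S=[]
for (x,y),(X,Y),h in zip(((369,208),(275,187),(263,218),(163,195)),((125,120),(125,118),(121,122),(121,113)),(.066,.056,.046,.036)):
    w=world(d,x-20+X/6-.42,y-20+Y/6-.42,h);S.append(w);print(w.round(4),np.hypot(*w[:2]))
print(Ro.from_rotvec(s["tool_rot"]).as_matrix().round(3));print(robot.snapshot("wrist")["tool_from_camera"])
print(move(s,S[0][:2],.2))
E
```

```text
[[0.4243 0.226 ]
 [0.496  0.2227]
 [0.5676 0.2195]
 [0.6392 0.2151]] [0.07178916 0.07166392 0.07173506]
-2.8966406481076765
[ 0.4568 -0.2754  0.066 ] 0.5333932987906926
[0.5315 0.011  0.056 ] 0.5316191682397358
[0.4347 0.053  0.046 ] 0.4379715527905096
[0.5206 0.3703 0.036 ] 0.63890900159168
[[ 0.946  0.323 -0.   ]
 [ 0.323 -0.946  0.001]
 [ 0.    -0.001 -1.   ]]
[[-6.49145086e-05 -9.66777906e-01 -2.55617834e-01  7.33842847e-02]
 [ 9.99999987e-01 -2.51579701e-05 -1.58800884e-04  6.48346897e-04]
 [ 1.47094361e-04 -2.55617841e-01  9.66777895e-01 -1.79491469e-01]
 [ 0.00000000e+00  0.00000000e+00  0.00000000e+00  1.00000000e+00]]
[ 0.34331265 -0.2414657   0.00513833]
```

Emit:
apply_moves(targets=[[1, [0, 0, 0], 10], [1, [0, 0, 0], 10], [1, [0.03, -0.043, 0], 0], [1, [0.03, -0.043, 0], 0], [1, [0.03, -0.043, 0], 0], [1, [0.03, -0.043, 0], 0], [1, [0.03, -0.043, 0], 0], [1, [0.03, -0.043, 0], 0], [1, [0.03, -0.043, 0], 0], [1, [0.03, -0.043, 0], 0], [1, [0, 0, 0], 0], [1, [0, 0, 0], 0]])

```text
time_s: 1.75
tool_pos: [0.4566, -0.2764, 0.2054]
tool_rot: [3.141, -0.031, -0.0]
ft_force: [-0.6, -0.1, 0.2]
grip_width: 0.0941
grip_force: 0.0
```

```bash
cat >> h.py <<'E'
PADS=[(.4243,.226),(.496,.2227),(.5676,.2195),(.6392,.2151)]
SOC=[(.4568,-.2754),(.5315,.011),(.4347,.053),(.5206,.3703)]
def look(name,goals=()):
    from cell import robot
    s=robot.observe();R=Ro.from_rotvec(s["tool_rot"]).as_matrix()
    print(s["time_s"],"tool",np.round(s["tool_pos"],4),"y-axis deg",np.degrees(np.arctan2(R[1,1],R[0,1])).round(2),"q",np.round(s["joint_pos"],2))
    for g in goals: print(g,move(s,g[:2],g[2]).round(4))
    if name:
        d=robot.snapshot("wrist");cv2.imwrite(f"pics/{name}.png",cv2.resize(d["frame"][:,:,::-1],None,fx=1.5,fy=1.5));return s,d
    return s,None
E
python3 -c "
from h import *
look('w1',[(*SOC[0],.031)])"
```

```text
1.75 tool [ 0.4566 -0.2764  0.2054] y-axis deg -91.15 q [-0.76 -0.03  1.85 -0.    1.32  0.83]
(0.4568, -0.2754, 0.031) [ 0.0002 -0.001   0.1744]
```

View pics/w1.png

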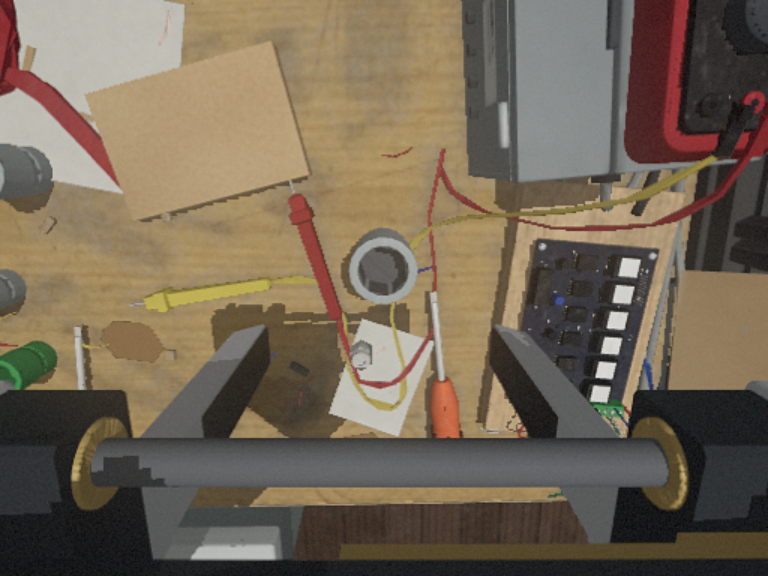

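The wrist view shows the 50 mm socket's rim centre at (383,266). The space between the fingers is clear: the red probe and the thin wires are low, and the grey box is well off.

```bash
python3 -c "
from h import *
from cell import robot
s=robot.observe();d=robot.snapshot('wrist')
print(world(d,383/1.5,266/1.5,.066,s))"
```

```text
[ 0.45931975 -0.28054895  0.066     ]
```

Emit:
apply_moves(targets=[[1, [0.001, 0.002, 0.05], 0], [1, [0, 0, 0.05], 0], [1, [0, 0, 0.04], 0], [1, [0, 0, 0.034], 0], [1, [0, 0, 0], 0], [-1, [0, 0, 0], 0], [-1, [0, 0, 0], 0], [-1, [0, 0, 0], 0], [-1, [0, 0, 0], 0], [-1, [0, 0, 0], 0], [-1, [0, 0, 0], 0], [-1, [0, 0, 0], 0], [-1, [0, 0, 0], 0]])

```text
time_s: 3.48
tool_pos: [0.4581, -0.2786, 0.0319]
tool_rot: [3.141, -0.032, 0.001]
ft_force: [-0.2, -1.6, 2.7]
grip_width: 0.0493
grip_force: 30.0
```

Emit:
apply_moves(targets=[[-1, [0, 0, -0.05], 0], [-1, [0, 0, -0.05], 0], [-1, [0, 0, -0.04], 0], [-1, [-0.004, -0.046, 0], 0], [-1, [-0.004, -0.046, 0], 0], [-1, [-0.004, -0.046, 0], 0], [-1, [-0.004, -0.046, 0], 0], [-1, [-0.004, -0.046, 0], 0], [-1, [-0.004, -0.046, 0], 0], [-1, [-0.004, -0.046, 0], 0], [-1, [-0.004, -0.046, 0], 0], [-1, [-0.004, -0.046, 0], 0], [-1, [-0.004, -0.046, 0], 0], [-1, [-0.004, -0.044, 0], 0], [-1, [0, 0, 0], 0], [-1, [0, 0, 0], 0]])

```text
time_s: 5.48
tool_pos: [0.4229, 0.2263, 0.1701]
tool_rot: [3.141, -0.031, -0.004]
ft_force: [-0.5, -1.1, -3.2]
grip_width: 0.0499
grip_force: 30.0
```

```bash
python3 -c "
from h import *
look('w2',[(*PADS[0],.060)])"
```

```text
5.475 tool [0.4229 0.2263 0.1701] y-axis deg -91.14 q [ 0.25 -0.13  2.01 -0.    1.26  1.85]
(0.4243, 0.226, 0.06) [0.0017 0.0002 0.1101]
```

View pics/w2.png

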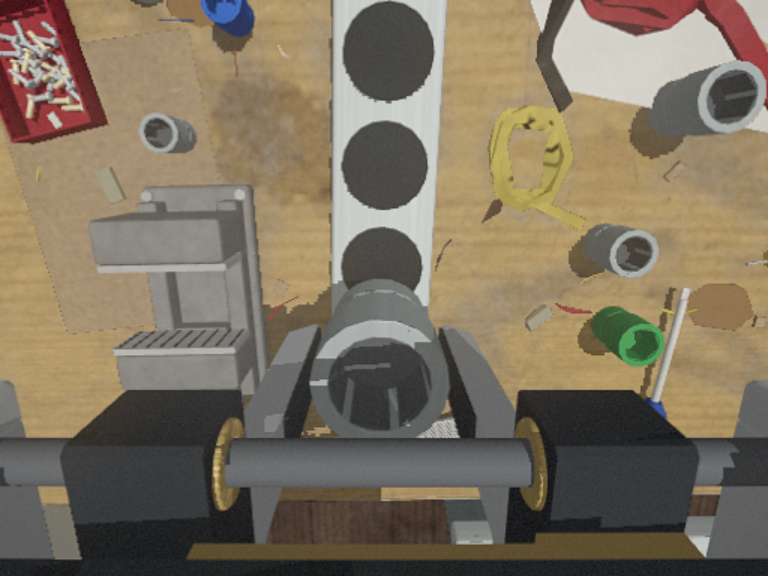

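The wrist view shows the held socket over the bar. Pads 3 and 2 are centred at (388,50) and (385,165). The socket rims are 34 at (634,252), 42 at (732,97) and 26 at (159,132).

```bash
python3 -c "
from h import *
from cell import robot
s=robot.observe();d=robot.snapshot('wrist')
for u,v,z in((388,50,.028),(385,165,.028),(634,252,.046),(732,97,.056),(159,132,.036)): print(world(d,u/1.5,v/1.5,z,s).round(4))"
```

```text
[0.5686 0.2162 0.028 ]
[0.4964 0.2195 0.028 ]
[0.4355 0.0504 0.046 ]
[0.5324 0.0079 0.056 ]
[0.5208 0.3684 0.036 ]
```

Emit:
apply_moves(targets=[[-1, [0.002, 0.002, 0.04], 0], [-1, [0, 0, 0.04], 0], [-1, [0, 0, 0.02], 0], [-1, [0, 0, 0.009], 0], [-1, [0, 0, 0], 0], [-1, [0, 0, 0], 0], [-1, [0, 0, 0], 0]])

```text
time_s: 6.45
tool_pos: [0.4268, 0.2248, 0.0635]
tool_rot: [-3.141, 0.032, -0.003]
ft_force: [1.0, -0.4, -3.8]
grip_width: 0.0495
grip_force: 30.0
```

Emit:
apply_moves(targets=[[-1, [-0.002, 0, 0.002], 0], [-1, [0, 0, 0.001], 0], [-1, [0, 0, 0], 0], [-1, [0, 0, 0], 0]])

```text
time_s: 6.95
tool_pos: [0.4238, 0.2247, 0.0599]
tool_rot: [3.141, -0.032, -0.001]
ft_force: [-3.9, -1.1, 3.3]
grip_width: 0.0499
grip_force: 30.0
```

Emit:
apply_moves(targets=[[1, [0, 0, 0], 0], [1, [0, 0, 0], 0], [1, [0, 0, 0], 0], [1, [0, 0, 0], 0], [1, [0, 0, -0.02], 0], [1, [0, 0, -0.04], 0], [1, [0, 0, -0.04], 0], [1, [0, 0, -0.04], 0], [1, [0.0224, 0.0426, 0], 0], [1, [0.0224, 0.0426, 0], 0], [1, [0.0224, 0.0426, 0], 0], [1, [0.0224, 0.0426, 0], 0], [1, [0.0224, 0.0426, 0], 0], [1, [0, 0, 0], 0], [1, [0, 0, 0], 0]])

```text
time_s: 8.82
tool_pos: [0.5312, 0.0099, 0.1991]
tool_rot: [-3.141, 0.032, 0.001]
ft_force: [-0.4, -0.2, -0.2]
grip_width: 0.0943
grip_force: 0.0
```

```bash
python3 -c "
from h import *
look('w3',[(.532,.0095,.022)])"
```

```text
8.825 tool [0.5312 0.0099 0.1991] y-axis deg -91.16 q [-0.2  -0.03  1.87  0.    1.3   1.4 ]
(0.532, 0.0095, 0.022) [0.0009 0.0004 0.1771]
```

View pics/w3.png

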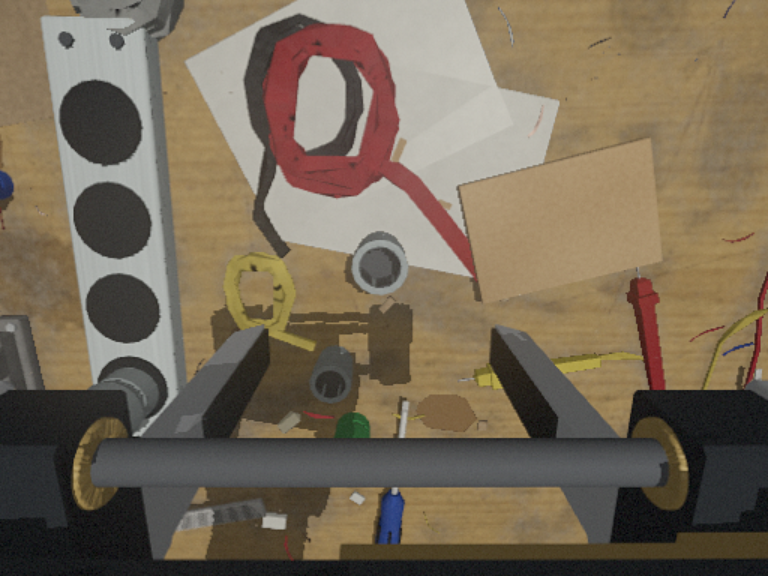

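Socket 50 stands on its pad. Socket 42's rim is at (380,266), centred between the fingers.

Emit:
apply_moves(targets=[[0.5, [0.001, 0.001, 0.05], 0], [0.5, [0, 0, 0.05], 0], [0.5, [0, 0, 0.045], 0], [0.5, [0, 0, 0.032], 0], [0.5, [0, 0, 0], 0], [-1, [0, 0, 0], 0], [-1, [0, 0, 0], 0], [-1, [0, 0, 0], 0], [-1, [0, 0, 0], 0], [-1, [0, 0, 0], 0], [-1, [0, 0, 0], 0], [-1, [0, 0, 0], 0]])

```text
time_s: 10.38
tool_pos: [0.5336, 0.0087, 0.0238]
tool_rot: [-3.141, 0.032, -0.003]
ft_force: [-1.7, 3.5, 6.2]
grip_width: 0.0415
grip_force: 30.0
```

Emit:
apply_moves(targets=[[-1, [0, 0, -0.05], 0], [-1, [0, 0, -0.05], 0], [-1, [0, 0, -0.046], 0], [-1, [-0.0084, -0.0424, 0], 0], [-1, [-0.0084, -0.0424, 0], 0], [-1, [-0.0084, -0.0424, 0], 0], [-1, [-0.0084, -0.0424, 0], 0], [-1, [-0.0084, -0.0424, 0], 0], [-1, [0, 0, 0], 0], [-1, [0, 0, 0.04], 0], [-1, [0, 0, 0.04], 0], [-1, [0, 0, 0.026], 0], [-1, [0, 0, 0], 0], [-1, [0, 0, 0], 0], [-1, [0, 0, 0], 0]])

```text
time_s: 12.25
tool_pos: [0.4963, 0.2212, 0.0642]
tool_rot: [-3.141, 0.032, -0.005]
ft_force: [1.8, 0.4, -2.9]
grip_width: 0.0417
grip_force: 30.0
```

Emit:
apply_moves(targets=[[-1, [0, 0, 0.009], 0], [-1, [0, 0, 0.002], 0], [-1, [0, 0, 0], 0], [-1, [0, 0, 0], 0]])

```text
time_s: 12.75
tool_pos: [0.4948, 0.2212, 0.0519]
tool_rot: [3.141, -0.031, -0.001]
ft_force: [-3.0, -1.9, 4.5]
grip_width: 0.0419
grip_force: 30.0
```

Emit:
apply_moves(targets=[[0.6, [0, 0, 0], 0], [0.6, [0, 0, 0], 0], [0.6, [0, 0, 0], 0], [0.6, [0, 0, -0.02], 0], [0.6, [0, 0, -0.04], 0], [0.6, [0, 0, -0.04], 0], [0.6, [0, 0, -0.04], 0], [0.6, [-0.0142, 0.0428, 0], 0], [0.6, [-0.0142, 0.0428, 0], 0], [0.6, [-0.0142, 0.0428, 0], 0], [0.6, [-0.0142, 0.0428, 0], 0], [0.6, [0, 0, 0], 0], [0.6, [0, 0, 0], 0]])

```text
time_s: 14.38
tool_pos: [0.4349, 0.0515, 0.1916]
tool_rot: [-3.141, 0.032, -0.001]
ft_force: [-0.7, -1.0, -1.1]
grip_width: 0.0748
grip_force: 0.0
```

```bash
python3 -c "
from h import *
look('w4',[(.435,.0515,.014)])"
```

```text
14.375 tool [0.4349 0.0515 0.1916] y-axis deg -91.17 q [-0.14 -0.27  2.09  0.    1.32  1.45]
(0.435, 0.0515, 0.014) [-1.000e-04  0.000e+00  1.776e-01]
```

View pics/w4.png

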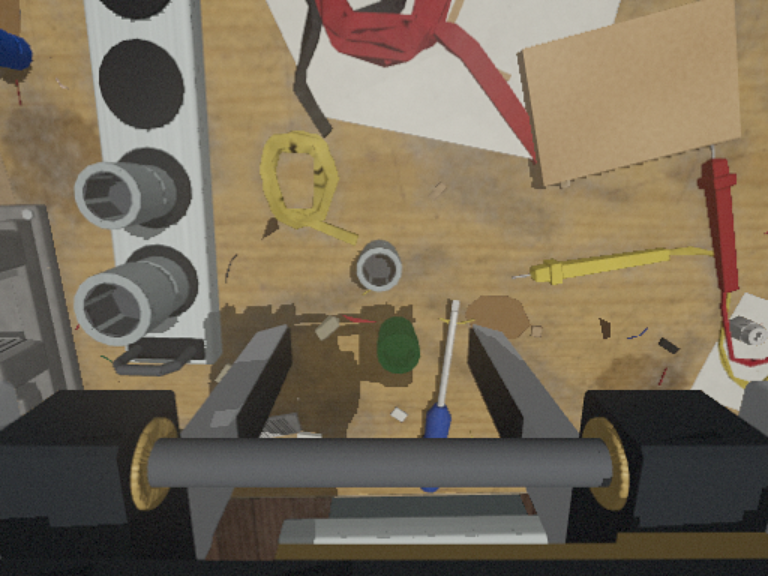

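Sockets 50 and 42 stand on their pads. Socket 34's rim is at (379,267), centred, and the green look-alike at (398,345) is clear.

Emit:
apply_moves(targets=[[0.3, [0, 0, 0.05], 0], [0.3, [0, 0, 0.05], 0], [0.3, [0, 0, 0.045], 0], [0.3, [0, 0, 0.032], 0], [0.3, [0, 0, 0], 0], [-1, [0, 0, 0], 0], [-1, [0, 0, 0], 0], [-1, [0, 0, 0], 0], [-1, [0, 0, 0], 0], [-1, [0, 0, 0], 0], [-1, [0, 0, 0], 0], [-1, [0, 0, 0], 0]])

```text
time_s: 15.92
tool_pos: [0.4357, 0.0513, 0.0156]
tool_rot: [-3.141, 0.032, -0.003]
ft_force: [-0.6, 1.3, 6.4]
grip_width: 0.0333
grip_force: 30.0
```

Emit:
apply_moves(targets=[[-1, [0, 0, -0.05], 0], [-1, [0, 0, -0.05], 0], [-1, [0, 0, -0.05], 0], [-1, [0.0322, -0.0424, 0], 0], [-1, [0.0322, -0.0424, 0], 0], [-1, [0.0322, -0.0424, 0], 0], [-1, [0.0322, -0.0424, 0], 0], [-1, [0, 0, 0], 0], [-1, [0, 0, 0.04], 0], [-1, [0, 0, 0.04], 0], [-1, [0, 0, 0.03], 0], [-1, [0, 0, 0], 0], [-1, [0, 0, 0], 0], [-1, [0, 0, 0], 0]])

```text
time_s: 17.68
tool_pos: [0.5682, 0.2182, 0.0565]
tool_rot: [-3.141, 0.032, -0.005]
ft_force: [0.3, 0.7, -1.8]
grip_width: 0.0337
grip_force: 30.0
```

Emit:
apply_moves(targets=[[-1, [0, 0, 0.009], 0], [-1, [0, 0, 0.003], 0], [-1, [0, 0, 0], 0], [-1, [0, 0, 0], 0]])

```text
time_s: 18.18
tool_pos: [0.5669, 0.2182, 0.0437]
tool_rot: [3.141, -0.031, -0.001]
ft_force: [-3.6, -1.3, 6.5]
grip_width: 0.0334
grip_force: 30.0
```

Emit:
apply_moves(targets=[[0.4, [0, 0, 0], 0], [0.4, [0, 0, 0], 0], [0.4, [0, 0, 0], 0], [0.4, [0, 0, -0.02], 0], [0.4, [0, 0, -0.04], 0], [0.4, [0, 0, -0.04], 0], [0.4, [0, 0, -0.04], 0], [0.4, [-0.0124, -0.0375, 0], 0], [0.4, [-0.0124, -0.0375, 0], 0], [0.4, [-0.0124, -0.0375, 0], 0], [0.4, [-0.0124, -0.0375, 0], 0], [0.4, [0, 0, 0], 0], [0.4, [0, 0, 0], 0]])

```text
time_s: 19.8
tool_pos: [0.5207, 0.3687, 0.1833]
tool_rot: [-3.141, 0.032, -0.002]
ft_force: [0.3, -0.2, -0.3]
grip_width: 0.0661
grip_force: 0.0
```

```bash
python3 -c "
from h import *
look('w5',[(.5207,.3694,.008)])"
```

```text
19.8 tool [0.5207 0.3687 0.1833] y-axis deg -91.16 q [ 0.44  0.24  1.61 -0.    1.29  2.03]
(0.5207, 0.3694, 0.008) [-0.0002 -0.0007  0.1753]
```

View pics/w5.png

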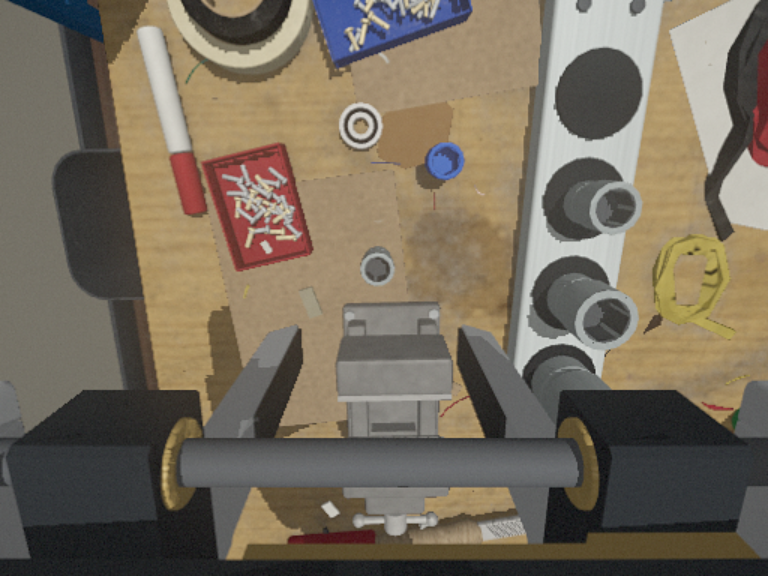

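Socket 26's rim is at (377,266), centred. The vise (upper edge about row 303) and the red tray (right edge about column 310) are clear once the fingers are partly closed.

Emit:
apply_moves(targets=[[0, [0, -0.001, 0.04], 0], [0, [0, 0, 0.04], 0], [0, [0, 0, 0.04], 0], [0, [0, 0, 0.04], 0], [0, [0, 0, 0.013], 0], [0, [0, 0, 0], 0], [-1, [0, 0, 0], 0], [-1, [0, 0, 0], 0], [-1, [0, 0, 0], 0], [-1, [0, 0, 0], 0], [-1, [0, 0, 0], 0], [-1, [0, 0, 0], 0]])

```text
time_s: 21.35
tool_pos: [0.5213, 0.3705, 0.011]
tool_rot: [-3.141, 0.032, -0.003]
ft_force: [-0.7, -0.9, 6.5]
grip_width: 0.0255
grip_force: 30.0
```

Emit:
apply_moves(targets=[[-1, [0, 0, -0.05], 0], [-1, [0, 0, -0.05], 0], [-1, [0, 0, -0.05], 0], [-1, [0.0305, 0.0385, 0], 0], [-1, [0.0305, 0.0385, 0], 0], [-1, [0.0305, 0.0385, 0], 0], [-1, [0.0305, 0.0385, 0], 0], [-1, [0, 0, 0], 0], [-1, [0, 0, 0.04], 0], [-1, [0, 0, 0.04], 0], [-1, [0, 0, 0.029], 0], [-1, [0, 0, 0], 0], [-1, [0, 0, 0], 0], [-1, [0, 0, 0], 0]])

```text
time_s: 23.1
tool_pos: [0.6404, 0.2142, 0.0527]
tool_rot: [-3.141, 0.031, -0.005]
ft_force: [-0.5, -0.1, -1.3]
grip_width: 0.0259
grip_force: 30.0
```

Emit:
apply_moves(targets=[[-1, [0, 0, 0.009], 0], [-1, [0, 0, 0.003], 0], [-1, [0, 0, 0], 0], [-1, [0, 0, 0], 0]])

```text
time_s: 23.6
tool_pos: [0.6391, 0.2137, 0.039]
tool_rot: [3.141, -0.032, -0.001]
ft_force: [-3.9, -0.0, 5.4]
grip_width: 0.0254
grip_force: 30.0
```

Emit:
apply_moves(targets=[[0.3, [0, 0, 0], 0], [0.3, [0, 0, 0], 0], [0.3, [0, 0, 0], 0], [0.3, [0, 0, -0.02], 0], [0.3, [0, 0, -0.04], 0], [0.3, [0, 0, -0.04], 0], [0.3, [0, 0, -0.06], 0], [0.3, [-0.02, 0.045, 0], 0], [0.3, [-0.02, 0.045, 0], 0], [0.3, [-0.02, 0.045, 0], 0], [0.3, [-0.02, 0.045, 0], 0], [0.3, [-0.02, 0.045, 0], 0], [0.3, [-0.02, 0.045, 0], 0], [0.3, [-0.02, 0.045, 0], 0], [0.3, [0, 0.045, 0], 0], [0.3, [0, 0.045, 0], 0], [0.3, [0, 0.045, 0], 0], [0.3, [0, 0, 0], 0], [0.3, [0, 0, 0], 0]])

```text
time_s: 25.98
tool_pos: [0.4902, -0.233, 0.1993]
tool_rot: [3.141, -0.032, 0.001]
ft_force: [-0.4, -0.3, -0.6]
grip_width: 0.0613
grip_force: 0.0
```

```bash
python3 - <<'E'
from cell import robot
import cv2
a=robot.snapshot("top")["frame"][130:250,160:280,::-1]
b=robot.snapshot("scene")["frame"][190:310,130:330,::-1]
cv2.imwrite("pics/f1.png",cv2.resize(a,None,fx=5,fy=5,interpolation=cv2.INTER_CUBIC))
cv2.imwrite("pics/f2.png",cv2.resize(b,None,fx=4,fy=4,interpolation=cv2.INTER_CUBIC))
E
```

```text
(no output)
```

View pics/f1.png

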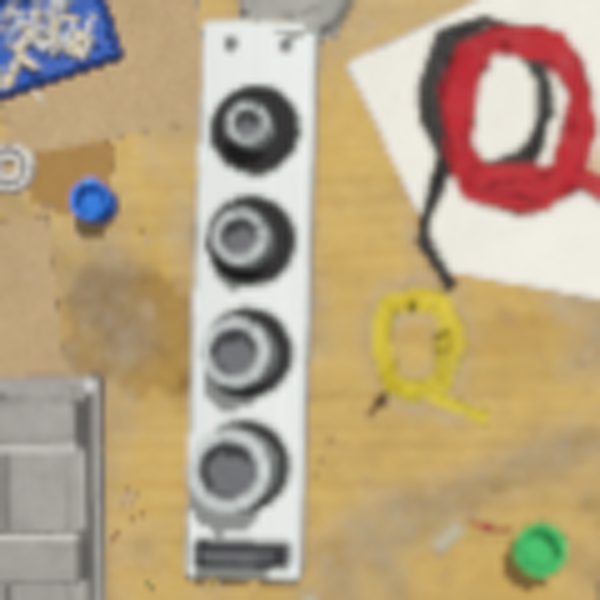

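View pics/f2.png

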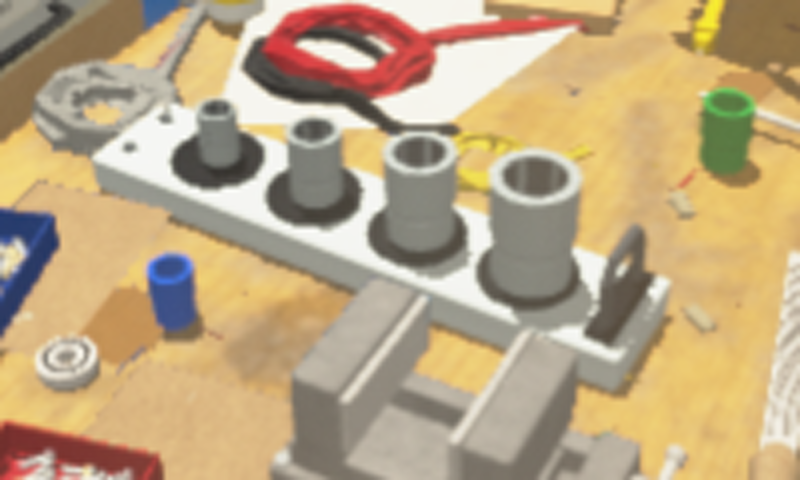

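Both views show all four sockets standing in order from the handle. I'll check centring from the rims at (231,469), (237,350), (239,237) and (247,123).

```bash
python3 - <<'E'
from cell import robot
from h import *
d=robot.snapshot("top");ok=True
for (X,Y),h,p in zip(((231,469),(237,350),(239,237),(247,123)),(.066,.056,.046,.036),PADS):
    e=world(d,160+X/5-.4,130+Y/5-.4,.028+h)[:2]-p;print((e*1000).round(1));ok&=np.linalg.norm(e)<.007
if ok: print(robot.close_job())
E
```

```text
[-1.6 -2.3]
[-1.4 -2.5]
[-2.9 -0.1]
[-2.1 -0.3]
the job is handed in; nothing more can be done
None
```

All four sockets stand upright on their discs, largest next to the handle down to smallest, each measured within about 3 mm of its disc centre; the job was handed in at about 26 s of the 90 s limit, and no verdict came back.

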